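Feed the spent mould piece through the reclaim flap

TASK

Clear the long plaster piece (the one with two domes) from the deck of the reclaim chute: with the fingertips only, gently push it along the deck into the lane, end first, and on through the hanging flap until it drops into the box behind. Then draw the fingers back out so that the flap hangs shut. Do not pinch or lift it, and leave the short one-dome piece, the wedge and everything else where they are.

Things in the scene. Friction and masses are not known exactly. Their poses are not given: they have to be found in the camera images.
- chute: Reclaim chute fixed on the bench. Origin at bench height (z = 0) straight below the flap's hinge axis, mid-lane; x is the feeding direction, from the deck through the flap into the box (roughly away from the robot), y left, z up. In this frame its flat plywood deck has its top at z = 100 mm, x from -250 to +6 mm, y from -170 to +170 mm, no side rims; the deck ends at x = 6 mm.
- lane (a point): Point on the deck's top in the chute's mid-plane, 65 mm before the hinge line (chute x = -65): middle of the mouth of a funnel of two steel guide wings, 24 mm high, 4 mm thick, which run from y = +-85 mm here to the posts at chute x = 0. Between the posts (58 mm tall) the lane is 78 mm wide.
- box_in (a point): Middle of the box's floor, 106 mm past the hinge line, 5 mm above the bench. The box is open on top, 116 mm wide inside, reaches to chute x = 206 mm; side walls 100 mm, far wall 75 mm high. From the deck's edge a slippery plastic-lined 55 degree slope with a gentler foot (28 degrees, last 26 mm of height) drops to its floor; the long piece tips and slides down it by itself once its trailing end is pushed to about 25 mm before the hinge line.
- flap (a joint): Steel flap, 72 mm wide, 47 mm from hinge axis to lower edge, 3 mm thick, 80 g; lower edge 3 mm above the deck. Value in rad: 0 hanging shut (vertical), growing as the lower edge swings inward, over the box; at most 1.45. It cannot swing outward. A part sliding along the deck pushes it open easily (about 1 N); it falls shut by its own weight.
- flap_hinge (a point): Middle of the flap's hinge axis (a rod 9 mm across, along the chute's y), 50 mm above the deck. Nothing stands higher than 58 mm above the deck; vertical fingers need not pass beyond the rod.
- long_piece_center (a point): Long white plaster mould piece: a bar 84 mm long (its x), 46 mm wide (y), 28 mm tall, with two shallow domes that stand 4 mm above its top face at 24 mm either side of the middle; about 0.2 kg. The point is the centre of the bar, 14 mm above its underside. It starts flat on the deck, left or right of the lane's centre line (about 80 mm), roughly lengthwise.
- short_piece_center (a point): Short white plaster mould piece: 46 mm long (x), 46 mm wide (y), 28 mm tall, with one dome in the middle (4 mm high). The point is its centre, 14 mm above its underside. It stands on the deck on the other side of the lane's centre line; it must stay there.
- wedge: Stepped wooden wedge lying on the deck outside one of the guide wings, 50 x 22 x 18 mm; origin at the centre of its underside. Must stay.
- mallet: Hammer lying on the bench to the left of the chute; origin at the underside. Must stay.
- driver: Screwdriver lying on the bench to the right; origin at the underside. Must stay.
- mix_bowl: Grey plaster mixing bowl, 130 mm across and 60 mm high, on the bench at the left; origin at the centre of its underside. Must stay.
- soap_jar: Jar, 64 mm across and 90 mm high, on the bench at the right; origin at the centre of its underside. Must stay.
- long_piece: The same long plaster piece as a whole; origin at the centre of its underside.

How it is judged:
By the outcome, as a careful person would: the job done as asked, in the order asked, and still so for the second after the job is handed in, with the robot touching nothing.
It also fails if it takes over 48 s, if anything falls off the work surface, if the arm or the gripper's body presses on something with over 40 N, if the wrist force passes 120 N, or if a joint passes its speed limit or range.

ROBOT

A 6-joint arm with a two-finger parallel gripper is mounted at the origin on the work surface. World frame = base frame: x ahead of the robot, y to its left, z up, the work surface at z = 0. Lengths are in mm, angles in degrees, forces in N, time in s.
With the tool pointing down it reaches from about 300 to 850 mm from the base axis. Payload 4.2 kg.
Tool frame: the origin (TCP) lies on the centre line of the jaws, within the pads' length; the fingertips stand 11 mm ahead of it and the grasp point (between the pads) lies 8 mm behind it; z points along the fingers, y is the line along which they close (so a half turn about z gives the same grasp; the last joint's range is limited). The gripper opens to 91 mm and grips with 3 to 60 N. Pads are 32 mm wide; open, the fingers measure 118 mm over their backs; the gripper's body (76 mm by 178 mm) begins 60 mm behind the grasp point.
Start: joints at [63.025, 18.312, 89.639, -0, 72.044, -1.146], TCP at [250.523, 517.571, 224.976] pointing down, gripper open.
Joint ranges: [-177.97, 177.97], [-48.28, 115.42], [12.27, 149.76], [-77.06, 257.06], [2.81, 150.46], [-146.56, 146.56]. Speed limits (degrees/s): [147.25, 147.25, 180, 180, 180, 180].

INTERFACE

Orientations are given as [roll, pitch, yaw] about the fixed x, y, z axes, in that order (R = Rz(yaw) Ry(pitch) Rx(roll)).
In Python, from workcell import env, grab_frame, camera_model, models gives the robot as it stands.
- The arm moves only by the shell command python3 -m crank 'ROWS' [FORCE]. ROWS is text: rows parted by semicolons, each of 7 numbers parted by spaces: the closure, from -1 (fully open) to 1 (shut), so that 0 is half open, then the shift along the tool's x, y, z in mm, then the turn, a rotation vector about the tool's x, y, z in degrees. A call has 1 to 10 rows; each row shifts and turns the commanded pose from where the row before left it, along the tool's axes as they then stand; what a row does not reach is not made up. A row lasts 1/8 s, in which the tool goes at most 62.5 mm and 10.7 degrees, less where a joint would pass 70% of its speed; a pose out of reach is approached as far as the arm can. A call is refused whole if a number of a shift passes 62.5 or a number of a turn 10.7, either way. A call with a gripper value outside its range is refused whole. The fingers move at their own pace and stop on an object; FORCE is the grip in N (left out, the last holds). Time passes only in rows, so rows that do not move let the fingers close. It gives the time, the measured TCP pose, the force, the opening and the grip force at its end, in the units of the state.
- env.state(): the state, without advancing time (a new reading comes with each control period).
- grab_frame(name): name is "scene" or "top"; returns the picture (480x640x3 uint8, blue, green, red); there is no depth.
- camera_model(name): a dict with "K" (3x3 intrinsics, pixels), "R" (3x3) and "t" (3): a world point X has camera coordinates R X + t. Camera axes: x right, y down, z forward; pixel columns grow to the right and rows downward; lengths in mm; the calibration is good to about 2 mm. A picture is of the moment at which its call begins. camera_model takes no time and is no camera call.
- env.job_done(): hands the job in; it is judged then, once.
Trained networks look in the newest picture that a camera, given by its name, has taken for a name from the list of things; names that differ only in an ending like _2 or _b are one class to them, and where a whole thing is asked for, a point or a joint stands for the part that bears it (a point fixed in the world has none). Each returns a list of dicts, best first, with "p" (0 to 1); they miss things now and then, are a little off and sometimes report something else, mostly with a low value. They report only what shows in the picture. A call takes as long as a camera call.
- models.search_frame(name, camera): "point" ([x, y, z] in mm, in world coordinates, good to about 4 mm: the middle of the surface that is visible of it).
The state is a dict: "time_s": time; "qpos": joint angles; "qvel": joint speeds; "effort": joint torques, N m; "ee_pos": TCP position; "ee_rot": TCP orientation; "force": force on the tool from outside, world axes, zero at the start; "torque": the same for the moment, N m; "gripper_width": finger opening in mm; "gripper_force": force on a finger pad.
Only numpy, scipy, OpenCV 4.12 (cv2) and the standard library are available. Lean on these libraries where they do the work, as an engineer would, in place of code of your own. Each camera call takes 0.05 s, during which the arm holds its last target. There are 200 camera calls.

## Working session

There is one attempt and no reset: what is moved stays moved. The work goes in short steps, Python scripts to look and compute and a shell command to move; the robot and the scene stay as the last step left them, time stands still between calls to the robot, and variables do not carry over. Pictures are saved under pics/ and viewed, at most 10 in all, crops included, and the job is handed in when it is done.

```bash
mkdir -p pics; ls; python3 - <<'E'
from workcell import env, grab_frame, camera_model, models
import cv2,numpy as np
for c in ("scene","top"):
    cv2.imwrite(f"pics/{c}0.png",grab_frame(c))
    m=camera_model(c); print(c,np.round(m["K"],1).tolist(),np.round(m["R"],3).tolist(),np.round(m["t"]).tolist())
    for n in ("long_piece_center","short_piece_center","flap_hinge","lane","chute","box_in","wedge"):
        print(n,[(np.round(d["point"]).tolist(),round(d["p"],2)) for d in models.search_frame(n,c)][:3])
s=env.state(); print(s["time_s"],s["ee_pos"],s["ee_rot"],s["force"])
E
```

```text
pics
scene [[499.2, 0.0, 319.1], [0.0, 499.2, 241.3], [0.0, 0.0, 1.0]] [[-0.713, 0.701, -0.006], [0.509, 0.512, -0.691], [-0.482, -0.496, -0.722]] [444.0, -239.0, 1396.0]
long_piece_center [([520.0, 96.0, 129.0], 0.84), ([409.0, -401.0, 19.0], 0.27)]
short_piece_center [([563.0, -55.0, 130.0], 0.77), ([616.0, 173.0, 105.0], 0.29)]
flap_hinge [([660.0, 53.0, 99.0], 0.88), ([654.0, -345.0, 63.0], 0.28)]
lane [([659.0, 58.0, 101.0], 0.74)]
chute [([664.0, 60.0, 99.0], 0.62), ([619.0, 172.0, 102.0], 0.2)]
box_in [([664.0, 59.0, 99.0], 0.92)]
wedge [([618.0, 175.0, 104.0], 0.91)]
top [[485.8, 0.0, 312.6], [0.0, 485.8, 237.5], [0.0, 0.0, 1.0]] [[0.106, -0.994, 0.002], [-0.972, -0.104, -0.209], [0.208, 0.02, -0.978]] [-45.0, 601.0, 993.0]
long_piece_center [([507.0, 87.0, 129.0], 0.68)]
short_piece_center [([554.0, -59.0, 126.0], 0.98), ([590.0, 48.0, 102.0], 0.56)]
flap_hinge [([590.0, 36.0, 101.0], 0.69)]
lane [([590.0, 41.0, 99.0], 0.65)]
chute [([589.0, 43.0, 103.0], 0.67)]
box_in [([591.0, 46.0, 100.0], 0.9)]
wedge [([610.0, 172.0, 118.0], 0.74)]
0.8 [250.5082218  517.56011586 224.99574802] [ 1.79993276e+02 -2.69478762e-04  1.54171376e+02] [ 0.27842679 -0.97006026 -0.66658492]
```

View pics/top0.png

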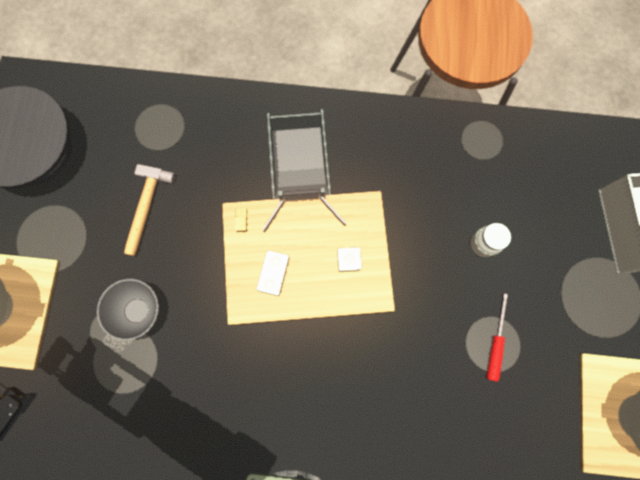

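View pics/scene0.png

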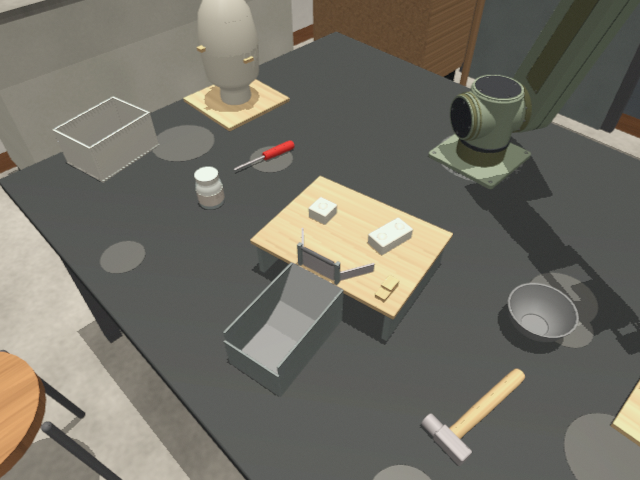

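The top picture shows the deck with corners at about (223,203), (381,193), (394,311) and (229,323). The flap and posts are near (302,193), with the wings running to (265,230) and (345,224). The long piece is at (273,273), the short piece at (349,259), and the wedge at (241,220) outside the left wing. The box is beyond the flap. The scene picture agrees with this.

```bash
cat > h.py <<'E'
from workcell import env, grab_frame, camera_model, models
import cv2,numpy as np
def bp(c,uv,z):
    m=camera_model(c);K,R,t=map(np.array,(m["K"],m["R"],m["t"]));C=-R.T@t
    uv=np.atleast_2d(uv).astype(float)
    d=(R.T@np.linalg.inv(K)@np.c_[uv,np.ones(len(uv))].T).T
    return (C+d*((z-C[2])/d[:,2])[:,None])[:,:2]
def pj(c,X):
    m=camera_model(c);p=(np.array(X)@np.array(m["R"]).T+m["t"])@np.array(m["K"]).T
    return p[:,:2]/p[:,2:]
E
python3 - <<'E'
from h import *
im=cv2.imread("pics/top0.png"); hsv=cv2.cvtColor(im,cv2.COLOR_BGR2HSV)
roi=np.zeros(im.shape[:2],np.uint8); roi[185:335,210:405]=255
wood=cv2.inRange(hsv,(10,50,120),(35,255,255))&roi
c=max(cv2.findContours(wood,0,2)[0],key=cv2.contourArea)
hull=cv2.convexHull(c)[:,0]
q=cv2.approxPolyDP(hull,8,True)[:,0]; print("quad px",q.tolist())
w=bp("top",hull,100).astype(np.float32); r=cv2.minAreaRect(w); print("deck rect",r, cv2.boxPoints(r).round(1).tolist())
wh=cv2.inRange(hsv,(0,0,150),(180,50,255))&roi
for c in cv2.findContours(wh,0,2)[0]:
    if cv2.contourArea(c)>150:
        r=cv2.minAreaRect(bp("top",c[:,0],128).astype(np.float32)); print("white",r,cv2.boundingRect(c))
si=cv2.imread("pics/scene0.png")
cv2.imwrite("pics/crops.png",np.hstack([cv2.resize(im[180:330,210:400],None,fx=2.1,fy=2.1,interpolation=2),cv2.resize(si[175:325,245:435],None,fx=2.1,fy=2.1,interpolation=2)]))
E
```

```text
quad px [[381, 191], [394, 311], [227, 324], [223, 202]]
deck rect ((557.1771240234375, 27.522430419921875), (264.04022216796875, 345.0232849121094), 10.590336799621582) [[395.70001220703125, 172.8000030517578], [459.1000061035156, -166.3000030517578], [718.7000122070312, -117.80000305175781], [655.2000122070312, 221.39999389648438]]
white ((509.5702819824219, 90.82281494140625), (46.8527946472168, 84.54853820800781), 82.4859619140625) (257, 250, 32, 45)
white ((553.685302734375, -61.01384735107422), (47.13572311401367, 46.60579299926758), 6.116184711456299) (338, 247, 24, 24)
```

View pics/crops.png

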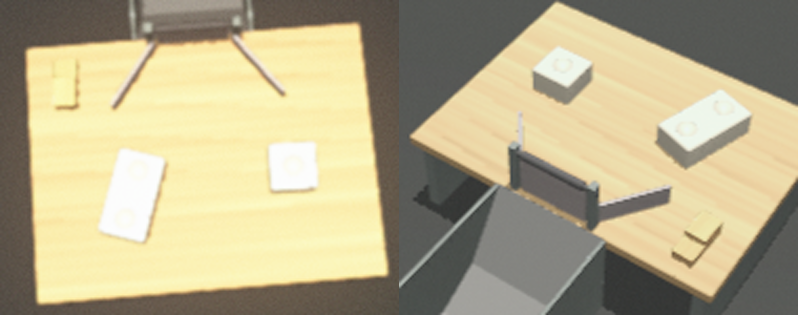

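The top crop shows the long piece left of the lane with its far end turned toward the lane. Its corners are at crop px (121,150), (165,158), (142,241) and (99,233). The short piece stands right of the lane at (293,166), and the funnel wings are clear.

In chute coordinates, with the origin at about (677,50) and yaw 10.6°:
- **Long piece:** (-157, 71), yaw -18°
- **Short piece:** (-142, -86)

Plan: turn the tool so its x lies along chute y, push the piece sideways from the left until it is square and centred, then push it from behind.

```bash
python3 -m crank '0.12 0 0 0 0 0 10; 0.12 0 0 0 0 0 10; 0.12 0 0 0 0 0 10; 0.12 0 0 0 0 0 10; 0.12 0 0 0 0 0 10; 0.12 0 0 0 0 0 3.6' && python3 -m crank '0.12 -45 20 0 0 0 0; 0.12 -45 20 0 0 0 0; 0.12 -45 20 0 0 0 0; 0.12 -45 20 0 0 0 0; 0.12 -45 20 0 0 0 0; 0.12 -45 20 0 0 0 0; 0.12 -45 20 0 0 0 0; 0.12 -45 20 0 0 0 0; 0.12 -44 16 0 0 0 0; 0.12 0 0 0 0 0 0'
cat >> h.py <<'E'
O=np.array([677.1,49.9]);YAW=np.radians(10.59)
RC=np.array([[np.cos(YAW),np.sin(YAW)],[-np.sin(YAW),np.cos(YAW)]])
def ch(xy): return (np.atleast_2d(xy)-O)@RC.T
def st():
    s=env.state(); print("t",round(s["time_s"],2),"chute",ch(s["ee_pos"][:2]).round(1)[0],"z",round(s["ee_pos"][2],1),"rot",np.round(s["ee_rot"],1),"F",np.round(s["force"],1),"w",round(float(s["gripper_width"]),1))
E
python3 -c "
from h import *; st()
# posts check
print(ch(bp('top',[[281.4,197],[322,194]],150)))"
```

```text
time_s: 1.55
ee_pos: [250.5, 517.6, 225.0]
ee_rot: [180.0, -0.0, 100.4]
force: [-0.2, 0.7, 0.8]
gripper_width: 40.4
gripper_force: 0.0
time_s: 2.8
ee_pos: [499.0, 150.4, 224.9]
ee_rot: [180.0, 0.0, 100.3]
force: [-0.6, 0.4, 0.2]
gripper_width: 39.8
gripper_force: 0.0
t 2.8 chute [-156.6  131.5] z 224.9 rot [180.    0.  100.3] F [-0.6  0.4  0.2] w 39.8
[[ -8.61372422  41.58042391]
 [ -8.69525592 -41.13540324]]
```

```bash
python3 -m crank '0.12 2 0 40 0 0 0; 0.12 0 0 40 0 0 0; 0.12 0 0 20 0 0 0; 0.12 0 0 7 0 0 0; 0.12 0 0 0 0 0 0' >/dev/null; python3 -c "from h import *; st()"; python3 -m crank '0.12 -8 0 0 0 0 0; 0.12 -6 0 0 0 0 0; 0.12 -6 0 0 0 0 0; 0.12 -6 0 0 0 0 0; 0.12 -6 0 0 0 0 0; 0.12 -6 0 0 0 0 0; 0.12 -6 0 0 0 0 0; 0.12 -6 0 0 0 0 0; 0.12 0 0 0 0 0 0'
python3 - <<'E'
from h import *
st(); im=grab_frame("top"); si=grab_frame("scene")
cv2.imwrite("pics/t1.png",np.hstack([cv2.resize(im[180:330,210:400],None,fx=2.1,fy=2.1,interpolation=2),cv2.resize(si[175:325,245:435],None,fx=2.1,fy=2.1,interpolation=2)]))
E
```

```text
t 3.42 chute [-157.4  136.6] z 118.2 rot [180.   -0.  100.6] F [-0.7  0.2  0.5] w 39.6
time_s: 4.55
ee_pos: [506.6, 105.0, 117.9]
ee_rot: [-180.0, 0.0, 100.5]
force: [-0.1, 0.2, 0.1]
gripper_width: 40.3
gripper_force: 0.0
t 4.55 chute [-157.5   85.5] z 117.9 rot [-180.     0.   100.5] F [-0.1  0.2  0.1] w 40.3
```

View pics/t1.png

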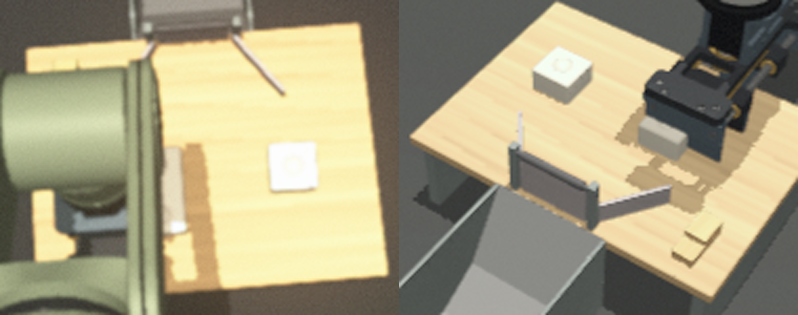

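The piece has been pushed sideways and its right edge, at crop px (178,148) to (186,232), is nearly square to the chute. The short piece has not moved. I'll push a bit further, then back off, rise and measure.

```bash
python3 -m crank '0.12 -6 0 0 0 0 0; 0.12 -6 0 0 0 0 0; 0.12 -6 0 0 0 0 0; 0.12 -6 0 0 0 0 0; 0.12 -6 0 0 0 0 0; 0.12 -3 0 0 0 0 0; 0.12 0 0 0 0 0 0' >/dev/null;  python3 -c "from h import *; st()"; python3 -m crank '0.12 15 0 0 0 0 0; 0.12 20 0 0 0 0 0; 0.12 0 0 -40 0 0 0; 0.12 0 0 -40 0 0 0; 0.12 -10 -60 0 0 0 0; 0.12 0 -60 0 0 0 0; 0.12 0 -50 0 0 0 0; 0.12 0 0 0 0 0 0' >/dev/null
cat > m.py <<'E'
from h import *
import sys
st(); im=grab_frame("top"); cv2.imwrite("pics/%s.png"%sys.argv[1],cv2.resize(im[180:330,210:400],None,fx=3,fy=3,interpolation=2))
hsv=cv2.cvtColor(im,cv2.COLOR_BGR2HSV); roi=np.zeros(im.shape[:2],np.uint8); roi[185:335,210:405]=255
wh=cv2.inRange(hsv,(0,0,150),(180,50,255))&roi
for c in cv2.findContours(wh,0,2)[0]:
    if cv2.contourArea(c)>150:
        r=cv2.minAreaRect(ch(bp("top",c[:,0],128)).astype(np.float32)); print("white chute",np.round(r[0],1),np.round(r[1],1),round(r[2],1))
for n in ("long_piece_center","short_piece_center"):
    for cam in ("top","scene"):
        if cam=="scene": grab_frame("scene")
        print(n,cam,[(ch(d["point"][:2]).round(1)[0],round(d["p"],2)) for d in models.search_frame(n,cam)][:1])
E
python3 m.py t2
```

```text
t 5.53 chute [-157.5   52.7] z 118.0 rot [180.    0.  100.6] F [ 0.1  0.  -0.4] w 40.3
t 6.53 chute [-331.1   78.8] z 197.8 rot [-179.9   -0.   100.6] F [-0.   0.9 -0.4] w 40.3
white chute [-155.5   11.8] [47.4 84.6] 89.7
white chute [-141.7  -86.4] [46.6 47.1] 85.5
long_piece_center top [(array([-160.6,    7.6]), 0.78)]
long_piece_center scene [(array([-142.8,   15. ]), 0.92)]
short_piece_center top [(array([-138.4,  -83.4]), 0.72)]
short_piece_center scene [(array([-133.7,  -81.4]), 0.95)]
```

View pics/t2.png

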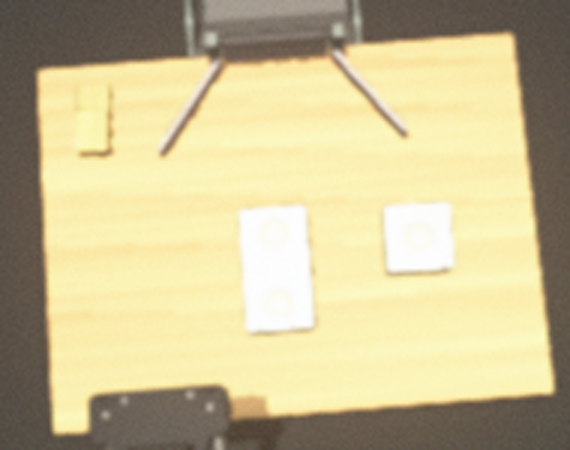

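The piece is square to the lane, at crop px (240..314, 206..332), with y about +12 mm and yaw about 0. The short piece is unmoved. One more sideways push of 12 mm should centre it.

```bash
python3 -m crank '0.12 0 58 0 0 0 0; 0.12 0 58 0 0 0 0; 0.12 0 58 0 0 0 0; 0.12 0 0 40 0 0 0; 0.12 0 0 33 0 0 0; 0.12 0 0 7 0 0 0; 0.12 -15 0 0 0 0 0; 0.12 -6 0 0 0 0 0; 0.12 -5 0 0 0 0 0; 0.12 -4 0 0 0 0 0' >/dev/null; python3 -c "from h import *; st()"; python3 -m crank '0.12 -4 0 0 0 0 0; 0.12 -3.5 0 0 0 0 0; 0.12 0 0 0 0 0 0' >/dev/null; python3 -c "from h import *; st()"; python3 -m crank '0.12 15 0 0 0 0 0; 0.12 20 0 0 0 0 0; 0.12 0 0 -40 0 0 0; 0.12 0 0 -40 0 0 0; 0.12 -20 -55 0 0 0 10.6; 0.12 0 0 0 0 0 10.6; 0.12 0 0 0 0 0 10.6; 0.12 0 0 0 0 0 10.6; 0.12 0 0 0 0 0 10.6; 0.12 0 0 0 0 0 0' >/dev/null; python3 -c "from h import *; st()"
```

```text
t 8.12 chute [-153.1   47.8] z 118.8 rot [179.9  -0.  100.5] F [-0.2  1.9  1. ] w 40.1
t 8.5 chute [-153.6   40.2] z 117.9 rot [-180.     0.   100.6] F [-0.1  0.3  0.5] w 40.1
t 9.75 chute [-208.6   56.3] z 197.9 rot [-180.    -0.    47.7] F [-0.2  0.5 -0.2] w 40.2
```

```bash
python3 -m crank '0.56 0 0 0 0 0 10.6; 0.56 0 0 0 0 0 10.6; 0.56 0 0 0 0 0 10.6; 0.56 0 0 0 0 0 5.3; 0.56 -40 28 0 0 0 0; 0.56 -40 28 0 0 0 0; 0.56 0 0 0 0 0 0' >/dev/null; python3 m.py t3
```

```text
t 10.62 chute [-291.    -0.7] z 197.9 rot [-1.80e+02  1.00e-01  1.05e+01] F [0.8 0.7 0.3] w 20.3
white chute [-275.8   10. ] [102.   17.3] 85.5
white chute [-156.2   -0.5] [47.5 84.6] 89.7
white chute [-141.7  -86.3] [46.6 47.1] 85.5
long_piece_center top [(array([-160.8,   -0.7]), 0.82)]
long_piece_center scene [(array([-140.5,    3.5]), 0.82)]
short_piece_center top [(array([-72.1,  16.9]), 0.42)]
short_piece_center scene [(array([-134.1,  -80.9]), 0.87)]
```

```bash
python3 -m crank '0.56 58 0 0 0 0 0; 0.56 0 0 40 0 0 0; 0.56 0 0 33 0 0 0; 0.56 0 0 7 0 0 0; 0.56 0 0 0 0 0 0; 0.56 8 0 0 0 0 0; 0.56 7 0 0 0 0 0; 0.56 6 0 0 0 0 0; 0.56 6 0 0 0 0 0; 0.56 6 0 0 0 0 0' >/dev/null; python3 -c "from h import *; st()"; python3 -m crank '0.56 6 0 0 0 0 0; 0.56 6 0 0 0 0 0; 0.56 6 0 0 0 0 0; 0.56 6 0 0 0 0 0; 0.56 6 0 0 0 0 0; 0.56 6 0 0 0 0 0; 0.56 6 0 0 0 0 0; 0.56 6 0 0 0 0 0; 0.56 6 0 0 0 0 0; 0.56 6 0 0 0 0 0'; python3 - <<'E'
from h import *
st(); im=grab_frame("top"); si=grab_frame("scene")
cv2.imwrite("pics/t4.png",np.hstack([cv2.resize(im[180:330,210:400],None,fx=2.1,fy=2.1,interpolation=2),cv2.resize(si[175:325,245:435],None,fx=2.1,fy=2.1,interpolation=2)]))
E
```

```text
t 12.22 chute [-197.3   -0.4] z 118.0 rot [-180.     0.    10.5] F [-0.8 -0.1  0.7] w 19.8
time_s: 13.48
ee_pos: [542.3, 24.1, 117.9]
ee_rot: [-180.0, -0.0, 10.5]
force: [-1.4, 0.5, -0.6]
gripper_width: 20.3
gripper_force: 0.4
t 13.47 chute [-137.2   -0.6] z 117.9 rot [-180.    -0.    10.5] F [-1.4  0.5 -0.6] w 20.3
```

View pics/t4.png

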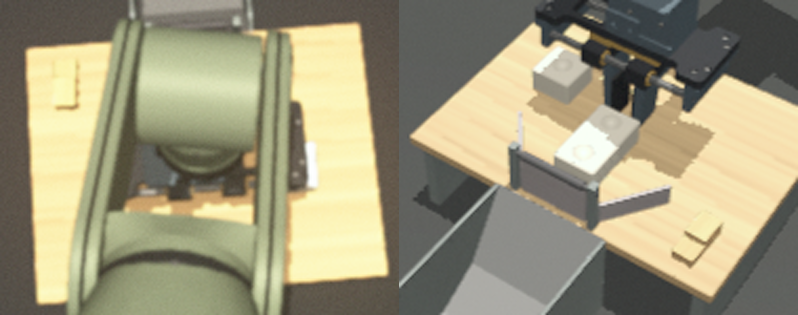

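The scene view shows the piece straight in the funnel mouth, with its front at about (575,165) just before the flap. The fingers are square behind it. Carrying on.

```bash
python3 -m crank '0.56 6 0 0 0 0 0; 0.56 6 0 0 0 0 0; 0.56 6 0 0 0 0 0; 0.56 6 0 0 0 0 0; 0.56 6 0 0 0 0 0; 0.56 6 0 0 0 0 0; 0.56 6 0 0 0 0 0; 0.56 6 0 0 0 0 0; 0.56 6 0 0 0 0 0; 0.56 6 0 0 0 0 0'; python3 - <<'E'
from h import *
st(); si=grab_frame("scene")
cv2.imwrite("pics/t5.png",cv2.resize(si[175:385,215:435],None,fx=2.5,fy=2.5,interpolation=2))
E
```

```text
time_s: 14.82
ee_pos: [601.3, 35.0, 117.9]
ee_rot: [-180.0, 0.0, 10.5]
force: [-0.6, 0.0, 1.2]
gripper_width: 20.2
gripper_force: 0.8
t 14.82 chute [-77.3  -0.7] z 117.9 rot [-180.     0.    10.5] F [-0.6  0.   1.2] w 20.2
```

View pics/t5.png

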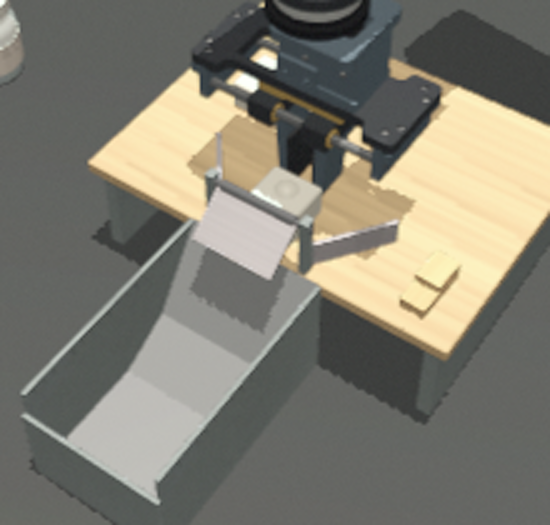

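The flap is opened by the piece, and only its trailing dome, at (290,185), still shows before the rod.

```bash
python3 -m crank '0.56 6 0 0 0 0 0; 0.56 6 0 0 0 0 0; 0.56 6 0 0 0 0 0; 0.56 6 0 0 0 0 0; 0.56 6 0 0 0 0 0; 0.56 5 0 0 0 0 0; 0.56 0 0 0 0 0 0; 0.56 0 0 0 0 0 0'; python3 - <<'E'
from h import *
st(); si=grab_frame("scene")
cv2.imwrite("pics/t6.png",cv2.resize(si[175:385,215:435],None,fx=2.5,fy=2.5,interpolation=2))
E
```

```text
time_s: 15.88
ee_pos: [635.3, 41.3, 117.9]
ee_rot: [-180.0, -0.0, 10.5]
force: [0.8, 0.2, 0.0]
gripper_width: 20.5
gripper_force: 0.0
t 15.88 chute [-42.6  -0.8] z 117.9 rot [-180.    -0.    10.5] F [0.8 0.2 0. ] w 20.5
```

View pics/t6.png

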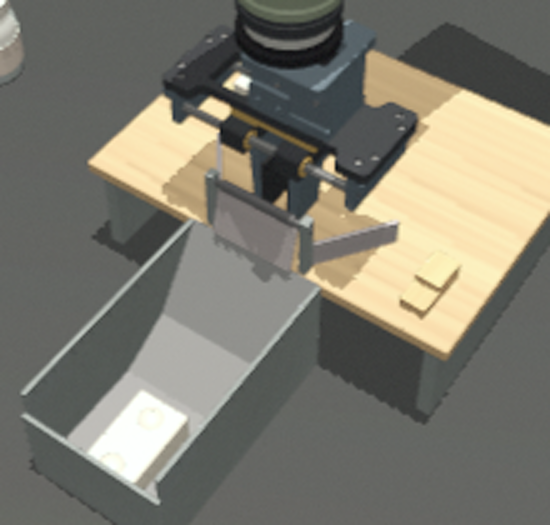

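The piece lies flat in the box at (140,440) and the flap hangs shut. Drawing the fingers back and up, then checking.

```bash
python3 -m crank '0.56 -15 0 0 0 0 0; 0.56 -40 0 0 0 0 0; 0.56 -50 0 0 0 0 0; 0.56 -50 0 0 0 0 0; 0.56 -50 0 -20 0 0 0; 0.56 -40 0 -40 0 0 0; 0.56 -30 0 -40 0 0 0; 0.56 0 0 0 0 0 0; 0.56 0 0 0 0 0 0' >/dev/null; python3 - <<'E'
from h import *
st(); im=grab_frame("top"); si=grab_frame("scene")
cv2.imwrite("pics/t7.png",np.hstack([cv2.resize(im[100:330,200:410],None,fx=1.8,fy=1.8,interpolation=2),cv2.resize(si[155:385,225:435],None,fx=1.8,fy=1.8,interpolation=2)]))
for n in ("long_piece","short_piece_center","wedge"):
    print(n,[(ch(d["point"][:2]).round(1)[0],round(d["p"],2)) for d in models.search_frame(n,"scene")][:2])
E
```

```text
t 17.05 chute [-3.176e+02 -2.000e-01] z 217.7 rot [-180.    -0.    10.5] F [-1.  -0.4 -0.6] w 20.1
long_piece [(array([154.8,   6.8]), 0.9)]
short_piece_center [(array([-132.3,  -83.5]), 0.89)]
wedge [(array([-33.5, 132.9]), 0.7), (array([-33.7,  20. ]), 0.22)]
```

View pics/t7.png

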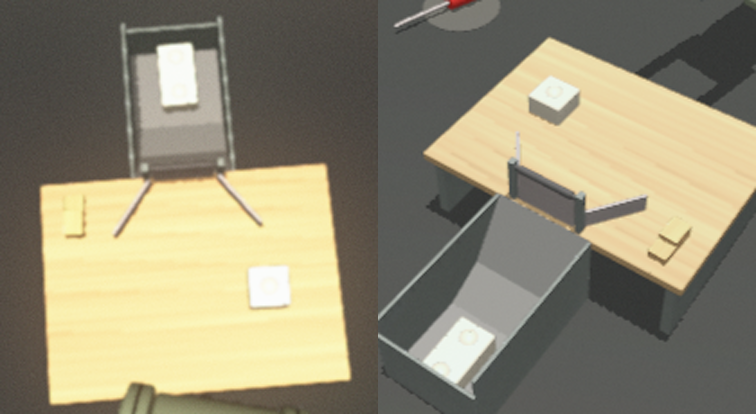

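The long piece is in the box, at (177,75) in the top view. The flap hangs shut, and the short piece and wedge have not moved.

```bash
python3 -c "
from workcell import env
print(env.job_done())"
```

```text
the job is handed in; nothing more can be done
None
```

The long piece was pushed along the deck through the flap and now lies flat in the box; the flap hangs shut, the short piece and wedge are where they were, and the job is handed in after about 17 s of robot time.

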